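# Set the fastener dispenser's selector to the bolt

## Robot

A 7-joint arm with a two-finger parallel gripper is mounted at the origin on the work surface. World frame = base frame: x ahead of the robot, y to its left, z up, the work surface at z = 0. Lengths are in m, angles in rad, forces in N, time in s.
With the tool pointing down it reaches from about 0.4 to 0.75 m from the base axis. Payload 19.5 kg.
Tool frame: the origin (TCP) lies at the very end of the fingers, on their centre line; the grasp point (between the pads) lies 19 mm behind it; z points along the fingers, y is the line along which they close (so a half turn about z gives the same grasp; the last joint's range is limited). The gripper opens to 85 mm and grips with 20 to 120 N. Pads are 22 mm wide; open, the fingers measure 114 mm over their backs; the gripper's body (76 mm by 85 mm) begins 54 mm behind the grasp point. The pads swing forward as they close: fully open they stand 13 mm farther back than shut.
Start: joints at [1.189, 0.707, -0.028, 1.485, 0.022, 0.951, -0.075], TCP at [0.192, -0.542, 0.231] pointing down, gripper open.
Joint ranges: [-2.71, 2.71], [-0.32, 2.16], [-1.57, 1.52], [0, 2.45], [-1.46, 4.6], [0, 2.02], [-2.83, 2.83]. Speed limits (rad/s): [1.89, 1.89, 2.57, 2.57, 3.01, 3.01, 3.01].

## Interface

Orientations are given as a unit quaternion [w, x, y, z].
In Python, from cell import env gives the robot as it stands.
- The arm moves only by the tool send_rows, never from a script. Its argument "series" is a list of rows, each an object with "angular": the turn, a rotation vector about the tool's x, y, z in units of 8 degrees (1.0 is 8 degrees), a list of three; "slide": the shift along the tool's x, y, z in units of 25 mm (1.0 is 25 mm), a list of three; "jaw": the closure, from -1 (fully open) to 1 (shut), so that 0 is half open. A call has 1 to 20 rows; each row shifts and turns the commanded pose from where the row before left it, along the tool's axes as they then stand; what a row does not reach is not made up. A row lasts 1/8 s, in which the tool goes at most 62.5 mm and 10.7 degrees, less where a joint would pass 70% of its speed; a pose out of reach is approached as far as the arm can. A call is refused whole if a number of a shift passes 1 or a number of a turn 1, either way. A call with a gripper value outside its range is refused whole. The fingers move at their own pace and stop on an object; the grip force is fixed at half the most. Time passes only in rows, so rows that do not move let the fingers close. It gives the time, the measured TCP pose, the force, the opening and the grip force at its end, in the units of the state.
- env.observe(): the state, without advancing time (a new reading comes with each control period).
- env.capture(name): name is "scene" or "top" or "wrist"; returns the picture (384x512x3 uint8, red, green, blue); there is no depth.
- env.calibration(name): a dict with "fx", "fy", "cx", "cy" (pixels), "R" (3x3) and "t" (3): a world point X has camera coordinates R X + t. Camera axes: x right, y down, z forward; pixel columns grow to the right and rows downward; lengths in m; the calibration is good to about 2 mm. The wrist camera is an equidistant fisheye: a pixel r from the principal point sees the ray r / f radians off the axis. A picture is of the moment at which its call begins: read the wrist's pose just before it. calibration takes no time and is no camera call; for the wrist camera it gives the pose at the moment of the call.
- env.finish_job(): hands the job in; it is judged then, once.
Trained networks look in the newest picture that a camera, given by its name, has taken for a name from the list of things; names that differ only in an ending like _2 or _b are one class to them, and where a whole thing is asked for, a point or a joint stands for the part that bears it (a point fixed in the world has none). Each returns a list of dicts, best first, with "score" (0 to 1); they miss things now and then, are a little off and sometimes report something else, mostly with a low value. They report only what shows in the picture. A call takes as long as a camera call.
- env.spot_in(camera, name): "location" ([x, y, z] in m, in world coordinates, good to about 4 mm: the middle of the surface that is visible of it).
The state is a dict: "time_s": time; "joints": joint angles; "joint_velocities": joint speeds; "joint_torque": joint torques, N m; "position": TCP position; "orientation": TCP orientation; "force": force on the tool from outside, world axes, zero at the start; "torque": the same for the moment, N m; "gripper_width": finger opening in m; "grip_force": force on a finger pad.
Only numpy, scipy, OpenCV 4.12 (cv2) and the standard library are available. Lean on these libraries where they do the work, as an engineer would, in place of code of your own. Each camera call takes 0.05 s, during which the arm holds its last target. There are 200 camera calls.

## Task

Set the fastener dispenser to give out bolts: with the fingertips, push sideways on the tab that stands up from the round selector plate and turn it until the tab points squarely at the sample bolt (the one standing on its hexagonal head, shank up). Push only: do not pinch the tab or lift the selector, and leave the loose things round about where they are. Finish with the robot clear of everything.

Things in the scene. Friction and masses are not known exactly. Their poses are not given: they have to be found in the camera images.
- axis (a point): centre of the top face of the selector, a bare aluminium disc 150 mm across whose top lies 80 mm above the bench (10 mm above the flat 300 x 290 mm grey steel housing of the dispenser, which is fixed to the bench). It lies on the disc's vertical turning axis. A screw head 28 mm across rises 8 mm above it
- tab (a point): centre of the black upright tab on the selector: a blade 45 mm long radially (from 45 to 90 mm from the axis), 12 mm thick and 38 mm tall above the disc's top (its top 118 mm above the bench). This point lies 67.5 mm from the axis and 19 mm above the disc's top
- aim (a point): point fixed to the selector in line with the tab, 112 mm from the axis at the height of the disc's top: where the tab points. It comes over the middle of a sample when the tab points squarely at that sample
- bolt_sample (a point): centre of the underside of the sample bolt: a steel bolt standing on its hexagonal head (30 mm across flats, 13 mm high), its plain round shank 20 mm thick pointing up, 60 mm tall in all, fixed on the housing 71 mm above the bench, 112 mm from the selector's axis. The four samples stand 60 and 120 degrees either side of where the tab points at joint value 0; which stands where varies
- selector (a joint): turn of the selector, rad, growing counter-clockwise seen from above; 0 = tab towards the housing's front (the side with the cup, towards the robot), where there is no sample; stops at -2.5 and 2.5. It starts within 0.45 of 0. Friction (about 0.15 N m, so 2 to 3 N at the tab) holds it wherever it is left: no spring, no clicks
- spindle (a joint): how far the selector is lifted off its seat, m: 0 = seated. It is held down only by its weight of about 0.5 kg
- tab_left: the half of the tab (6 mm thick) on its counter-clockwise side seen from above; its outer face is pushed to turn the selector clockwise. Origin: foot of this half, on the disc's top
- tab_right: the other half of the tab, on its clockwise side seen from above; its outer face is pushed to turn the selector counter-clockwise. Origin: foot of this half, on the disc's top
- socket: loose steel wrench socket, 26 mm across and 40 mm tall, standing on the housing near its front right corner; origin at the centre of its underside
- jar: loose grey jar with a steel cap, 70 mm across and 85 mm tall, on the bench to the left of the housing; origin at the centre of its underside
- driver: loose screwdriver lying on the bench to the right of the housing; origin on its underside
- mug: loose white mug, 76 mm across and 90 mm tall, on the bench to the right of the housing; origin at the centre of its underside
- nut: fixed sample: steel hexagonal nut, 30 mm across flats, 16 mm high, 112 mm from the selector's axis; origin at the centre of its underside
- washer: fixed sample: flat steel washer, 38 mm across, 4 mm high, 112 mm from the selector's axis; origin at the centre of its underside
- sleeve: fixed sample: plain steel tube standing upright, 27 mm across, 32 mm high, 112 mm from the selector's axis; origin at the centre of its underside

How it is judged:
At the end, for the whole second after the job is handed in: The tab points at the sample bolt within 14 mm at the sample (about 7 degrees), the selector is seated (lifted less than 2 mm) and at rest (horizontal distance between aim and bolt_sample below 0.014 m and value of joint spindle below 0.002 m and velocity of joint selector between -0.05 and 0.05 rad/s); the robot touches nothing.
It fails at once if the selector was lifted by more than 6 mm (value of joint spindle above 0.006 m).
It fails at once if the tab was pinched: the fingers bore on both its halves at once with more than 3 N each (contact force between the fingers and tab_left above 3 N and contact force between the fingers and tab_right above 3 N).
It fails at once if a loose thing nearby was moved by more than 20 mm (distance of any of socket, jar, driver, mug from where it was at the start of the episode above 0.02 m).
It also fails if it takes over 42 s, if anything falls off the work surface, if the arm or the gripper's body presses on something with over 40 N, if the wrist force passes 120 N, or if a joint passes its speed limit or range.

## Working session

There is one attempt and no reset: what is moved stays moved. The work goes in short steps, Python scripts to look and compute and a tool call to move; the robot and the scene stay as the last step left them, time stands still between calls to the robot, and variables do not carry over. Pictures are saved under pics/ and viewed, at most 10 in all, crops included, and the job is handed in when it is done.

Besides the shell and the picture viewer there is one more tool, called after "Request:" as a command line: name --argument value ..., lists and objects as JSON in quotes. send_rows: Moves the arm, as the interface text tells. Its arguments: {"type":"object","properties":{"series":{"type":"array"}},"required":["series"]}

```bash
mkdir -p pics; python3 - <<'E'
from cell import env
import cv2
for c in ["top","scene"]:
    im=env.capture(c); cv2.imwrite(f"pics/{c}0.png",im[...,::-1])
    for n in ["axis","tab","bolt_sample","nut","washer","sleeve","socket","jar","mug","driver"]:
        r=env.spot_in(c,n)[:2]
        print(c,n,[(([round(float(v),3) for v in d["location"]]),round(d["score"],2)) for d in r])
s=env.observe();print(s["time_s"],s["position"],s["orientation"],s["gripper_width"])
E
```

```text
top axis [([0.551, -0.081, 0.076], 0.72)]
top tab [([0.55, -0.086, 0.084], 0.65)]
top bolt_sample [([0.465, -0.146, 0.098], 0.47)]
top nut [([0.646, -0.016, 0.089], 0.66)]
top washer []
top sleeve [([0.57, -0.193, 0.099], 0.48)]
top socket []
top jar [([0.698, 0.086, 0.086], 0.81), ([0.551, -0.081, 0.077], 0.3)]
top mug [([0.454, -0.357, 0.05], 0.8)]
top driver [([0.409, -0.245, 0.023], 0.95)]
scene axis [([0.557, -0.087, 0.077], 0.88), ([0.468, -0.157, 0.095], 0.69)]
scene tab [([0.555, -0.09, 0.077], 0.78)]
scene bolt_sample [([0.47, -0.158, 0.096], 0.74), ([0.552, -0.085, 0.079], 0.65)]
scene nut [([0.644, -0.016, 0.086], 0.54)]
scene washer [([0.418, -0.242, 0.019], 0.29)]
scene sleeve [([0.572, -0.2, 0.097], 0.55)]
scene socket [([0.398, -0.152, 0.102], 0.43), ([0.554, -0.089, 0.077], 0.42)]
scene jar [([0.711, 0.072, 0.076], 0.56)]
scene mug [([0.44, -0.349, 0.045], 0.65)]
scene driver [([0.417, -0.24, 0.02], 0.92), ([0.489, -0.072, 0.119], 0.36)]
1.1 [ 0.19163744 -0.5420975   0.23127411] [-5.97190156e-05  9.85604351e-01  1.69068210e-01 -1.37896161e-05] 0.08533852705542609
```

View pics/top0.png

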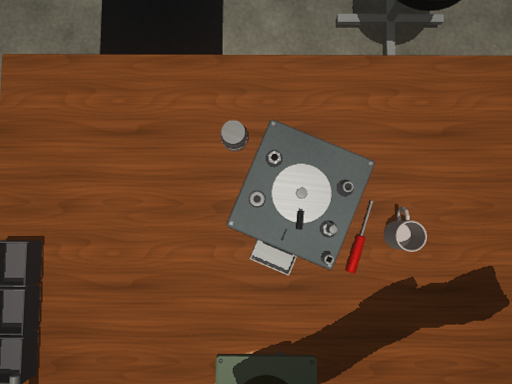

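View pics/scene0.png

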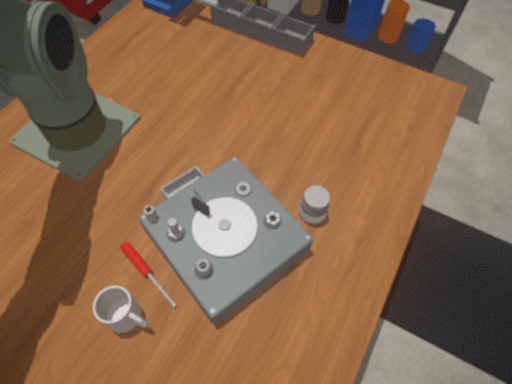

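```bash
cat > h.py <<'E'
import numpy as np
def ray(cal,u,v,z):
    R=np.array(cal["R"]);t=np.array(cal["t"]);C=-R.T@t
    d=R.T@np.array([(u-cal["cx"])/cal["fx"],(v-cal["cy"])/cal["fy"],1])
    return C+d*(z-C[2])/d[2]
def proj(cal,X):
    c=np.array(cal["R"])@X+np.array(cal["t"]); return c[0]/c[2]*cal["fx"]+cal["cx"],c[1]/c[2]*cal["fy"]+cal["cy"]
E
python3 - <<'E'
from cell import env
from h import *
import cv2
im=cv2.imread("pics/top0.png"); cal=env.calibration("top")
m=(im.min(2)>150).astype(np.uint8); m[:150]=0;m[235:]=0;m[:,:265]=0;m[:,335:]=0
n,l,st,ce=cv2.connectedComponentsWithStats(m); i=1+st[1:,4].argmax()
cs,_=cv2.findContours((l==i).astype(np.uint8),0,1); h=cv2.convexHull(max(cs,key=cv2.contourArea))
(e,ax,_)=cv2.fitEllipse(h); print("disc",e,ax,ray(cal,*e,.08))
A=ray(cal,*e,.08)
for nme,u,v,z in [("tabtop",300,218,.118),("bolttop",328,228,.131),("sleeve",347,187,.103),("nut",275,158,.087),("washer",257,199,.075),("socket",328,259,.11)]:
    p=ray(cal,u,v,z)-A; print(nme,p+A,np.hypot(*p[:2]),np.degrees(np.arctan2(p[1],p[0])))
cv2.imwrite("pics/crop.png",cv2.resize(im[110:280,215:385],None,fx=3.5,fy=3.5,interpolation=cv2.INTER_CUBIC))
E
```

```text
disc (301.1088562011719, 193.01434326171875) (58.5754280090332, 59.43932342529297) [ 0.55508093 -0.0817574   0.08      ]
tabtop [ 0.49224416 -0.07434851  0.118     ] 0.06327204112090166 173.27547661106397
bolttop [ 0.4692071  -0.13832559  0.131     ] 0.10283129272705 -146.6256646373348
sleeve [ 0.56876989 -0.19064511  0.103     ] 0.10974479098863286 -82.83457856617989
nut [ 0.64189691 -0.01581474  0.087     ] 0.10902040582944411 37.2191552234268
washer [0.53958174 0.02843757 0.075     ] 0.11127963830722593 98.00626896383152
socket [ 0.39511    -0.14196966  0.11      ] 0.17092751279925553 -159.3739154230136
```

View pics/crop.png

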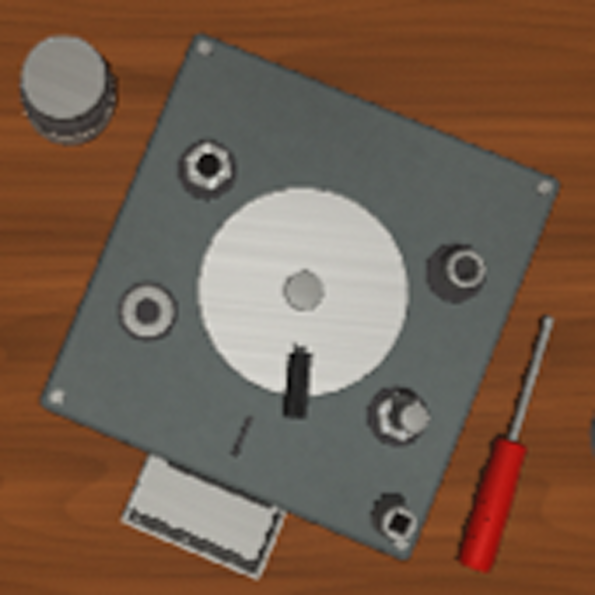

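Request:
send_rows --series '[{"slide":[0.96,-0.79,0],"angular":[0,0,0],"jaw":1},{"slide":[0.96,-0.79,0],"angular":[0,0,0],"jaw":1},{"slide":[0.96,-0.79,0],"angular":[0,0,0],"jaw":1},{"slide":[0.96,-0.79,0],"angular":[0,0,0],"jaw":1},{"slide":[0.96,-0.79,0],"angular":[0,0,0],"jaw":1},{"slide":[0.96,-0.79,0],"angular":[0,0,0],"jaw":1},{"slide":[0.96,-0.79,0],"angular":[0,0,0],"jaw":1},{"slide":[0.96,-0.79,0],"angular":[0,0,0],"jaw":1},{"slide":[0.96,-0.79,0],"angular":[0,0,0],"jaw":1},{"slide":[0.96,-0.79,0],"angular":[0,0,0],"jaw":1},{"slide":[0.96,-0.79,0],"angular":[0,0,0],"jaw":1},{"slide":[0.96,-0.79,0],"angular":[0,0,0],"jaw":1},{"slide":[0.96,-0.79,0],"angular":[0,0,0],"jaw":1},{"slide":[0.96,-0.79,0],"angular":[0,0,0],"jaw":1},{"slide":[0.96,-0.79,0],"angular":[0,0,0],"jaw":1},{"slide":[0.96,-0.79,0],"angular":[0,0,0],"jaw":1},{"slide":[0.96,-0.79,0],"angular":[0,0,0],"jaw":1},{"slide":[0.96,-0.79,0],"angular":[0,0,0],"jaw":1},{"slide":[0.96,-0.79,0],"angular":[0,0,0],"jaw":1}]'

```text
time_s: 3.48
position: [0.497, -0.0354, 0.2314]
orientation: [-0.0, 0.986, 0.169, 0.0]
force: [-0.4, -0.0, 0.2]
gripper_width: 0.0004
grip_force: 0.0
```

Request:
send_rows --series '[{"slide":[0,0,0],"angular":[0,0,0.8],"jaw":1},{"slide":[0,0,0],"angular":[0,0,0.8],"jaw":1},{"slide":[0,0,0],"angular":[0,0,0.8],"jaw":1},{"slide":[0,0,0],"angular":[0,0,0.8],"jaw":1},{"slide":[0,0,0],"angular":[0,0,0],"jaw":1},{"slide":[0,0,0],"angular":[0,0,0],"jaw":1}]'

```text
time_s: 4.22
position: [0.4965, -0.0363, 0.2313]
orientation: [-0.0, 0.999, -0.052, 0.0]
force: [-0.2, 0.3, -0.4]
gripper_width: 0.0002
grip_force: 0.0
```

```bash
python3 - <<'E'
from cell import env
import cv2
im=env.capture("wrist"); cv2.imwrite("pics/w1.png",im[...,::-1])
c=env.calibration("wrist"); print(c)
for n in ["tab","bolt_sample","axis"]: print(n,env.spot_in("wrist",n)[:2])
E
```

```text
{'fx': 297.3186396354542, 'fy': 297.3186396354542, 'cx': 256.9527468676816, 'cy': 189.7028612083155, 'R': array([[-1.04854214e-01, -9.94487576e-01,  2.34544250e-04],
       [-9.43610673e-01,  9.95644500e-02,  3.15730610e-01],
       [-3.14013522e-01,  3.28843666e-02, -9.48848843e-01]]), 't': array([0.01510805, 0.43000809, 0.5376845 ])}
tab [{'location': [0.5562, -0.0763, 0.0775], 'score': 0.9}]
bolt_sample [{'location': [0.4738, -0.1488, 0.1026], 'score': 0.94}, {'location': [0.401, -0.1427, 0.0976], 'score': 0.17}]
axis [{'location': [0.5581, -0.08, 0.0809], 'score': 0.84}, {'location': [0.6402, -0.015, 0.0865], 'score': 0.56}]
```

View pics/w1.png

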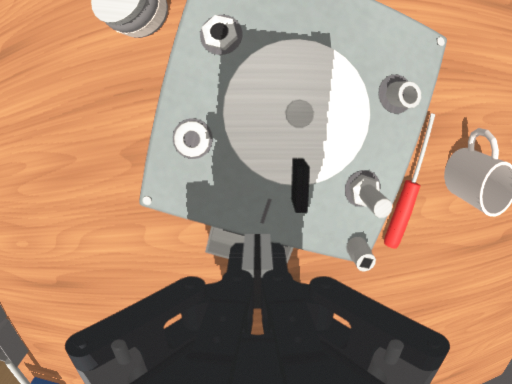

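Request:
send_rows --series '[{"slide":[0,0,0.9],"angular":[0,0,0],"jaw":1},{"slide":[0,0,0.9],"angular":[0,0,0],"jaw":1},{"slide":[0,0,0.9],"angular":[0,0,0],"jaw":1},{"slide":[0,0,0.9],"angular":[0,0,0],"jaw":1},{"slide":[0,0,0.9],"angular":[0,0,0],"jaw":1},{"slide":[0,0,0.87],"angular":[0,0,0],"jaw":1},{"slide":[0,0,0],"angular":[0,0,0],"jaw":1}]'

```text
time_s: 5.3
position: [0.496, -0.0364, 0.0962]
orientation: [-0.0, 0.999, -0.053, -0.001]
force: [0.1, 1.0, 0.4]
gripper_width: 0.0
grip_force: 0.0
```

```bash
python3 - <<'E'
from cell import env
import cv2
s=env.observe(); print(s["position"],s["force"])
im=env.capture("wrist"); cv2.imwrite("pics/w2.png",im[...,::-1])
E
```

```text
[ 0.49595153 -0.03635234  0.09621477] [0.12358349 0.99455373 0.41895491]
```

View pics/w2.png

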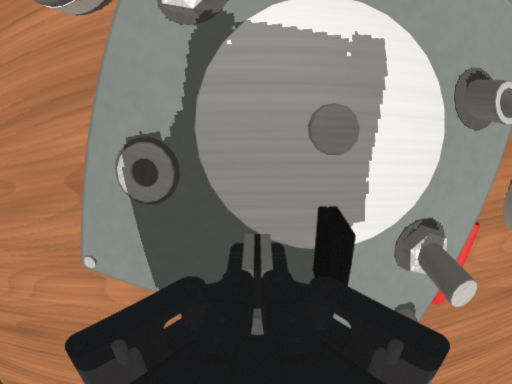

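Request:
send_rows --series '[{"slide":[0,0.3,0],"angular":[0,0,0],"jaw":1},{"slide":[0,0.3,0],"angular":[0,0,0],"jaw":1},{"slide":[-0.086,0.271,0],"angular":[0,0,-0.75],"jaw":1},{"slide":[-0.086,0.271,0],"angular":[0,0,-0.75],"jaw":1},{"slide":[-0.086,0.271,0],"angular":[0,0,-0.75],"jaw":1},{"slide":[-0.086,0.271,0],"angular":[0,0,-0.75],"jaw":1},{"slide":[-0.086,0.271,0],"angular":[0,0,-0.75],"jaw":1},{"slide":[-0.086,0.271,0],"angular":[0,0,-0.75],"jaw":1},{"slide":[0,0,0],"angular":[0,0,0],"jaw":1}]'

```text
time_s: 6.48
position: [0.4885, -0.0936, 0.0974]
orientation: [0.0, 0.966, 0.257, 0.0]
force: [-0.7, 0.4, -0.9]
gripper_width: 0.0002
grip_force: 0.0
```

```bash
python3 - <<'E'
from cell import env
import cv2
import numpy as np
s=env.observe(); print(s["position"],s["orientation"],s["force"])
im=env.capture("wrist"); cv2.imwrite("pics/w3.png",im[...,::-1])
c=env.calibration("wrist"); np.savez("w3.npz",**{k:np.array(v) for k,v in c.items()})
E
```

```text
[ 0.48853897 -0.09361843  0.0974206 ] [1.35962420e-04 9.66445193e-01 2.56872740e-01 2.57936202e-04] [-0.69531258  0.41029261 -0.89851061]
```

View pics/w3.png

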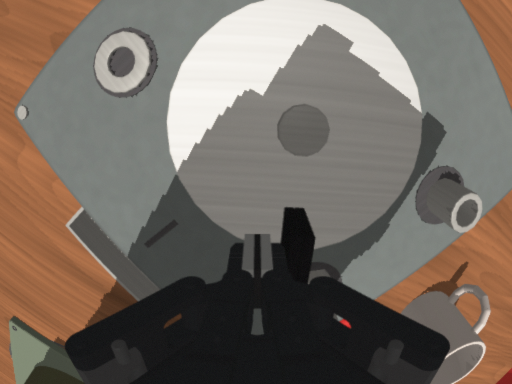

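```bash
cat >> h.py <<'E'
def fray(c,u,v,z):
    x,y=(u-c["cx"])/c["fx"],(v-c["cy"])/c["fy"]; r=np.hypot(x,y)
    d=np.array([x/r*np.sin(r),y/r*np.sin(r),np.cos(r)]); R=c["R"]; C=-R.T@c["t"]; d=R.T@d
    return C+d*(z-C[2])/d[2]
E
python3 - <<'E'
from h import *
c=np.load("w3.npz")
A=fray(c,303,130,.088); print("axis",A)
A=np.array([.5555,-.0815,.08])
for n,u,v,z in [("inL",284,208,.118),("inR",303,208,.118),("outR",315,243,.118),("tip",257,234,.0974),("tipL",236,240,.0974),("tipR",278,240,.0974),("washer",122,62,.075),("sleeve",467,213,.103)]:
    p=fray(c,u,v,z)-A; print(n,(p+A).round(4),np.hypot(*p[:2]).round(4),np.degrees(np.arctan2(p[1],p[0])).round(1)%360)
E
```

```text
axis [ 0.55402178 -0.08335736  0.088     ]
inL [ 0.5211 -0.0885  0.118 ] 0.0351 191.6
inR [ 0.5253 -0.096   0.118 ] 0.0335 205.7
outR [ 0.5131 -0.1109  0.118 ] 0.0516 214.7
tip [ 0.4949 -0.0897  0.0974] 0.0612 187.7
tipL [ 0.486  -0.0816  0.0974] 0.0695 180.1
tipR [ 0.4973 -0.1014  0.0974] 0.0615 198.9
washer [0.5393 0.0259 0.075 ] 0.1086 98.6
sleeve [ 0.5687 -0.195   0.103 ] 0.1143 276.6
```

```bash
python3 - <<'E'
from h import *
c=np.load("w3.npz")
A=np.array([.5548,-.082,.08])
for n,u,v,z in [("inL",284,208,.08),("inR",303,208,.08),("mid",293.5,208,.08),("outR",315,243,.118)]:
    p=fray(c,u,v,z)-A; print(n,(p+A).round(4),np.hypot(*p[:2]).round(4),np.degrees(np.arctan2(p[1],p[0])).round(1)%360)
E
```

```text
inL [ 0.5097 -0.0994  0.08  ] 0.0483 201.1
inR [ 0.5152 -0.1092  0.08  ] 0.048 214.4
mid [ 0.5124 -0.1042  0.08  ] 0.0478 207.7
outR [ 0.5131 -0.1109  0.118 ] 0.0507 214.7
```

Request:
send_rows --series '[{"slide":[-0.074,0.225,0],"angular":[0,0,-0.625],"jaw":1},{"slide":[-0.074,0.225,0],"angular":[0,0,-0.625],"jaw":1},{"slide":[0,0,0],"angular":[0,0,0],"jaw":1},{"slide":[0,0,0],"angular":[0,0,0],"jaw":1}]'

```text
time_s: 7.02
position: [0.4915, -0.1039, 0.0971]
orientation: [-0.0, 0.941, 0.34, 0.0]
force: [0.3, -0.3, 0.2]
gripper_width: 0.0
grip_force: 0.0
```

Request:
send_rows --series '[{"slide":[0,-0.6,0],"angular":[0,0,0],"jaw":1},{"slide":[0,-0.6,0],"angular":[0,0,0],"jaw":1},{"slide":[0,0,-0.9],"angular":[0,0,0],"jaw":1},{"slide":[0,0,-0.9],"angular":[0,0,0],"jaw":1},{"slide":[0,0,-0.9],"angular":[0,0,0],"jaw":1},{"slide":[0,0,-0.9],"angular":[0,0,0],"jaw":1},{"slide":[0,0,-0.9],"angular":[0,0,0],"jaw":1},{"slide":[0,0,0],"angular":[0,0,0],"jaw":1},{"slide":[0,0,0],"angular":[0,0,0],"jaw":1}]'

```text
time_s: 8.15
position: [0.472, -0.0809, 0.2092]
orientation: [-0.0, 0.94, 0.341, -0.0]
force: [-0.7, 0.1, -0.4]
gripper_width: 0.0001
grip_force: 0.0
```

```bash
python3 - <<'E'
from cell import env
import cv2
import numpy as np
s=env.observe(); print(s["time_s"],s["position"],s["orientation"],s["force"])
im=env.capture("wrist"); cv2.imwrite("pics/w4.png",cv2.resize(im[:300,100:500,::-1],None,fx=2,fy=2,interpolation=cv2.INTER_CUBIC))
c=env.calibration("wrist"); np.savez("w4.npz",**{k:np.array(v) for k,v in c.items()})
print(env.spot_in("wrist","bolt_sample")[:1],env.spot_in("wrist","aim")[:1],env.spot_in("wrist","tab")[:1])
E
```

```text
8.15 [ 0.47204571 -0.08093107  0.2091759 ] [-1.84442463e-04  9.40235011e-01  3.40526175e-01 -1.20444052e-04] [-0.663132    0.12426102 -0.44695768]
[{'location': [0.47, -0.1491, 0.1115], 'score': 0.79}] [{'location': [0.5536, -0.0814, 0.0781], 'score': 0.73}] [{'location': [0.5543, -0.0836, 0.0798], 'score': 0.62}]
```

View pics/w4.png

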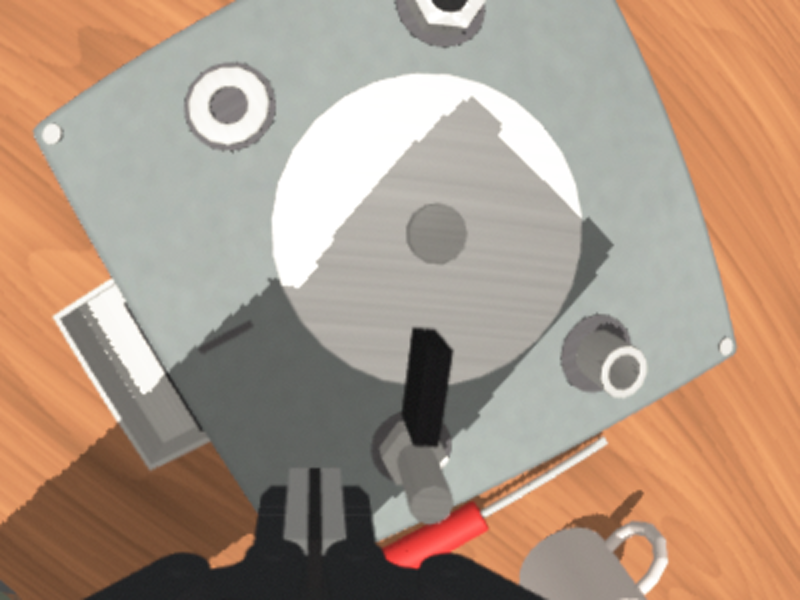

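```bash
python3 - <<'E'
from h import *
c=np.load("w4.npz")
f=lambda u,v,z: fray(c,100+u/2,v/2,z)
A=f(437,233,.088)
for n,u,v,z in [("tab inner foot",424,329,.08),("inTopR",452,350,.118),("outTopR",438,446,.118),("outTopL",411,443,.118),("tab outer top",425,445,.118),("bolttop",432,500,.131),("hexcentre",412,450,.078),("washer",229,105,.075),("sleeve",624,371,.103)]:
    p=f(u,v,z)-A; print(n,(p+A).round(4),np.hypot(*p[:2]).round(4),np.degrees(np.arctan2(p[1],p[0])).round(1)%360)
E
```

```text
tab inner foot [ 0.5165 -0.1117  0.08  ] 0.0465 216.5
inTopR [ 0.52   -0.1154  0.118 ] 0.0461 222.8
outTopR [ 0.4846 -0.1412  0.118 ] 0.0898 219.5
outTopL [ 0.478  -0.1308  0.118 ] 0.0891 211.7
tab outer top [ 0.4812 -0.1363  0.118 ] 0.0895 215.8
bolttop [ 0.4671 -0.1513  0.131 ] 0.1097 217.8
hexcentre [ 0.466  -0.1512  0.078 ] 0.1106 217.4
washer [0.539  0.0257 0.075 ] 0.1107 97.7
sleeve [ 0.5689 -0.1952  0.103 ] 0.1122 277.7
```

```bash
python3 -c "
from cell import env
print(env.finish_job())"
```

```text
the job is handed in; nothing more can be done
None
```

I turned the selector counter-clockwise with the closed fingertips until the tab pointed at the sample bolt, off by about 1.6 degrees (3 mm at the sample) by the wrist camera, then raised the robot clear and handed the job in at about 8 s; no verdict was returned.

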